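# Lock the over-centre push clamp with its extension bar

### The job

A ring blank lies loose in the vee stop of the push clamp on the right. Take the extension bar from the grey mat, set its channel end down over the clamp's stiff lever, and with the bar throw the lever past its dead point until it is fully home against its stop and the clamp holds the ring in the vee. Then lift the bar off, lay it back on the mat, open side down, and let go; do not touch the lever with the gripper itself and leave the other tools where they lie.

Things in the scene. Friction and masses are not known exactly. Their poses are not given: they have to be found in the camera images.
- push_clamp: Fixed push clamp, base plate 110 x 260 x 10 mm (x -55 to 55, y -215 to 45), on the right of the table. Origin on the lever's upright pivot axis at table height; the lever sticks out to about -x; the plunger pushes along -y to the vee stop; z up. In this frame the lever points along the angle pi + 0.6 - (joint lever) from +x. Apart from lever and hub nothing on it is higher than 40 mm.
- lever_pivot (a point): Point on the lever's upright pivot axis at the lever's mid height, 55 mm above the table; axes as the clamp's. The round hub here has radius 17 mm; the pivot pin in it reaches 70 mm above the table.
- lever_end (a point): Outer end of the steel lever, at its mid height (55 mm above the table), 95 mm from the pivot axis. Its x axis points outward along the lever, z up; it turns with the lever. The lever is a level bar 14 mm wide and 16 mm high (47 to 63 mm above the table) with a rounded end.
- lever (a joint): Lever angle, rad. 0 open (starts 0.08 to 0.2, where it rests), grows clockwise seen from above (away from the vee stop's side), 1.2 closed on its stop. A spring resists with a torque rising from almost nothing to about 2 N m near 0.6 and falling to zero at the dead point, 1.05: let go before it, the lever springs back; past it, the lever snaps home by itself.
- bar_grip (a point): Extension bar, 175 mm long, 25 mm high, about 0.35 kg, on the mat with its open side down. This point: middle of its black rubber grip, 12.5 mm above the underside, near the centre of mass. x points along the bar to the channel end, z up. Grip solid, 24 mm wide, from x -57 to +26 mm; then a steel block 34 mm wide to +42 mm; then the channel to +117 mm.
- bar_channel (a point): Middle of the bar's channel, 80 mm along the bar from the grip's middle, 12.5 mm above the underside. The channel is 75 mm long, open downwards and at its outer end, 24 mm wide inside, 34 mm outside; roof 7 mm thick, legs 18 mm deep under the roof. On the lever it has 5 mm play each side, so a bar in hand runs about 0.1 rad ahead of the lever under load.
- mat: Grey flat mat 240 x 120 x 3 mm, fixed, left of the robot. Origin at the centre of its underside, on the table; x along its length.
- stop_angle: Fixed steel angle plate standing between the mat and the clamp, in the middle of the table: foot 100 x 106 mm, upright wall 150 mm high. Carry things round it or over it.
- ring_center (a point): Centre (half-way up) of the stainless ring blank, 64 mm outside, 26 mm high, standing on the clamp's base plate, loose in front of the vee stop.
- ring_seat (a point): Where the ring's centre is once it is pressed against both faces of the vee, 23 mm above the table.
- ring_blank: The ring blank; origin at the centre of its underside.
- bar: The extension bar; origin in the middle of its length, at its underside; x to the channel end, z up.
- nose: Rubber nose of the plunger, 22 mm round, that presses the ring into the vee; driven by the lever.
- caliper: Caliper, 195 mm, a bystander behind the middle of the table.
- flap_disc: Flap disc, 114 mm, 12 mm high, a bystander near the robot.
- plate_blank: Square plate blank, 60 x 60 x 10 mm, a bystander near the robot on the right.
There are look-alikes about, which are no part of the job. Of the things that look like the ring_blank, the middle-sized one is meant.

How it is judged:
By the outcome, as a careful person would: the job done as asked, in the order asked, and still so for the second after the job is handed in, with the robot touching nothing.
It also fails if it takes over 64 s, if anything falls off the work surface, if the arm or the gripper's body presses on something with over 40 N, if the wrist force passes 120 N, or if a joint passes its speed limit or range.

### The arm

A 6-joint arm with a two-finger parallel gripper is mounted at the origin on a cart in front of the work surface, level with it; the furniture and walls round the work are solid. World frame = base frame: x ahead of the robot, y to its left, z up, the work surface at z = 0. Lengths are in m, angles in rad, forces in N, time in s.
With the tool pointing down it reaches from about 0.4 to 0.825 m from the base axis. Payload 7 kg.
Tool frame: the origin (TCP) lies midway between the tips of the shut fingers; the grasp point (between the pads) lies 19 mm behind it; z points along the fingers, y is the line along which they close (so a half turn about z gives the same grasp; the last joint's range is limited). The gripper opens to 88 mm and grips with 3 to 60 N. Pads are 19 mm wide; open, the fingers measure 130 mm over their backs; the gripper's body (78 mm by 193 mm) begins 47 mm behind the grasp point.
Start: joints at [1.601, 0.359, 0.012, 0, -1.224, -0.288], TCP at [0.172, 0.653, 0.227] pointing down, gripper open.
Joint ranges: [-3.07, 3.07], [-1.43, 2.12], [-1.02, 1.25], [-3.03, 1.67], [-3.05, -0], [-3.03, 3.03]. Speed limits (rad/s): [2.39, 2.39, 3.01, 3.14, 3.14, 3.14].

### API

Orientations are given as a 3x3 rotation matrix whose columns are the frame's x, y, z axes.
In Python, from bench import env gives the robot as it stands.
- The arm moves only by the shell command python3 -m creep 'ROWS' [FORCE]. ROWS is JSON, one flat list of numbers, 7 for each row, row after row: the shift along the tool's x, y, z in m, then the turn, a rotation vector about the tool's x, y, z in degrees, then the opening, from -1 (shut) to 1 (fully open). In form: [dx, dy, dz, ax, ay, az, jaw, dx, dy, dz, ax, ay, az, jaw, ...]. A call has 1 to 12 rows; each row shifts and turns the commanded pose from where the row before left it, along the tool's axes as they then stand; what a row does not reach is not made up. A row lasts 1/8 s, in which the tool goes at most 62.5 mm and 10.7 degrees, less where a joint would pass 70% of its speed; a pose out of reach is approached as far as the arm can. A call with a gripper value outside its range is refused whole. The fingers move at their own pace and stop on an object; FORCE is the grip in N (left out, the last holds). Time passes only in rows, so rows that do not move let the fingers close. It gives the time, the measured TCP pose, the force, the opening and the grip force at its end, in the units of the state.
- env.get_state(): the state, without advancing time (a new reading comes with each control period).
- env.grab_frame(name): name is "side" or "top" or "wrist"; returns (picture, depth): 384x512x3 uint8, red, green, blue; 384x512 float32, m along the optical axis (not along the pixel's ray), 0 where there is no reading.
- env.camera_model(name): a dict with "camera_matrix" (3x3 intrinsics, pixels), "view" (4x4, takes a point from world to camera coordinates). Camera axes: x right, y up, looking along -z (the intrinsics and any distortion apply to the point x, -y, -z); pixel columns grow to the right and rows downward; lengths in m; the calibration is good to about 2 mm. A picture is of the moment at which its call begins: read the wrist's pose just before it. camera_model takes no time and is no camera call; for the wrist camera it gives the pose at the moment of the call.
- env.hand_in(): hands the job in; it is judged then, once.
The state is a dict: "time": time; "joint_positions": joint angles; "joint_velocities": joint speeds; "joint_torque": joint torques, N m; "ee_pos": TCP position; "eef_rot": TCP orientation; "wrist_force": force on the tool from outside, world axes, zero at the start; "ft_torque": the same for the moment, N m; "width": opening from 0.0 (shut) to 1.0 (fully open); "gripper_force": force on a finger pad.
Only numpy, scipy, OpenCV 4.12 (cv2) and the standard library are available. Lean on these libraries where they do the work, as an engineer would, in place of code of your own. Each camera call takes 0.05 s, during which the arm holds its last target. There are 200 camera calls.

## Working session

There is one attempt and no reset: what is moved stays moved. The work goes in short steps, Python scripts to look and compute and a shell command to move; the robot and the scene stay as the last step left them, time stands still between calls to the robot, and variables do not carry over. Pictures are saved under pics/ and viewed, at most 10 in all, crops included, and the job is handed in when it is done.

```bash
ls; mkdir -p pics
cat > h.py <<'E'
import numpy as np, cv2
from bench import env
def grab(n):
    m=env.camera_model(n); p,d=env.grab_frame(n)
    return p,d,m
def world(d,m):
    K=np.array(m["camera_matrix"]);V=np.linalg.inv(np.array(m["view"]))
    v,u=np.mgrid[:384,:512]
    P=np.stack([(u-K[0,2])/K[0,0]*d,-(v-K[1,2])/K[1,1]*d,-d,np.ones_like(d)],-1)
    W=(P@V.T)[...,:3]; W[d==0]=np.nan
    return W
def save(n,p,s=1.5): cv2.imwrite("pics/"+n+".png",cv2.resize(p[...,::-1],None,fx=s,fy=s,interpolation=cv2.INTER_CUBIC))
E
python3 - <<'E'
from h import *
for n in("top","side"):
    p,d,m=grab(n); save(n,p); np.savez(n+".npz",p=p,d=d,W=world(d,m))
    print({k:np.round(v,3).tolist() if not isinstance(v,str) else v for k,v in m.items()})
s=env.get_state();print(s)
E
```

```text
pics
{'camera_matrix': [[383.085, 0.0, 255.939], [0.0, 383.085, 194.91], [0.0, 0.0, 1.0]], 'view': [[-0.023, -1.0, -0.005, -0.107], [0.989, -0.023, 0.146, -0.497], [-0.146, -0.001, 0.989, -1.32], [0.0, 0.0, 0.0, 1.0]]}
{'camera_matrix': [[353.014, 0.0, 259.029], [0.0, 353.014, 195.837], [0.0, 0.0, 1.0]], 'view': [[0.898, -0.439, 0.013, -0.494], [0.332, 0.698, 0.634, -0.135], [-0.288, -0.565, 0.773, -1.087], [0.0, 0.0, 0.0, 1.0]]}
{'time': 0.1, 'joint_positions': array([ 1.60111585e+00,  3.59295247e-01,  1.11645242e-02, -3.02899088e-04,
       -1.22414426e+00, -2.88135120e-01]), 'joint_velocities': array([-7.07112073e-04, -1.59627407e-03,  1.89649699e-03, -6.36921772e-05,
        8.78212212e-04,  1.51782057e-04]), 'joint_torque': array([-9.81662524e-04, -5.84165955e+01,  2.93752903e+01,  7.01545671e+00,
        1.01550415e-02, -6.05076070e-05]), 'ee_pos': array([0.17199828, 0.65225599, 0.22573648]), 'eef_rot': array([[ 9.66922960e-01, -2.55068486e-01, -2.39925570e-04],
       [-2.55068556e-01, -9.66921828e-01, -1.48659569e-03],
       [ 1.47194441e-04,  1.49862097e-03, -9.99998866e-01]]), 'wrist_force': array([-0.57477458, -0.184308  ,  0.06269522]), 'ft_torque': array([ 0.01487261, -0.0118419 ,  0.01188731]), 'gripper_force': 0.0, 'width': 0.9978398338083994}
```

View pics/top.png

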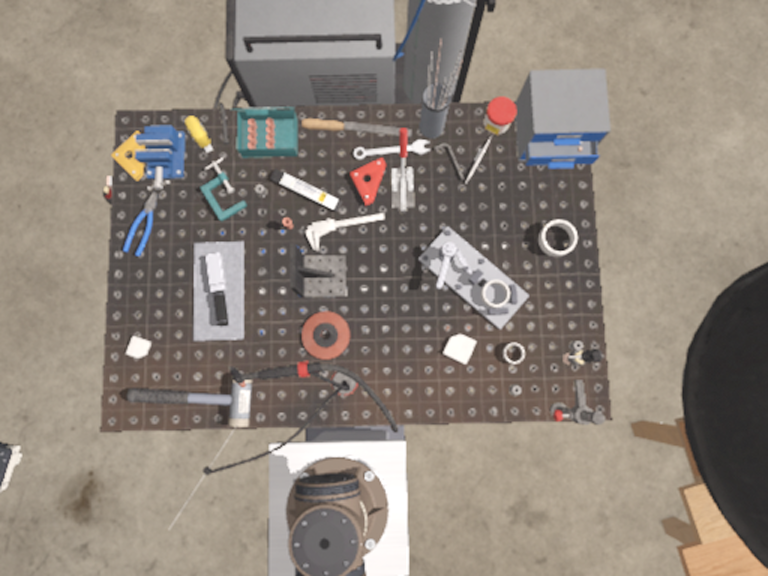

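View pics/side.png

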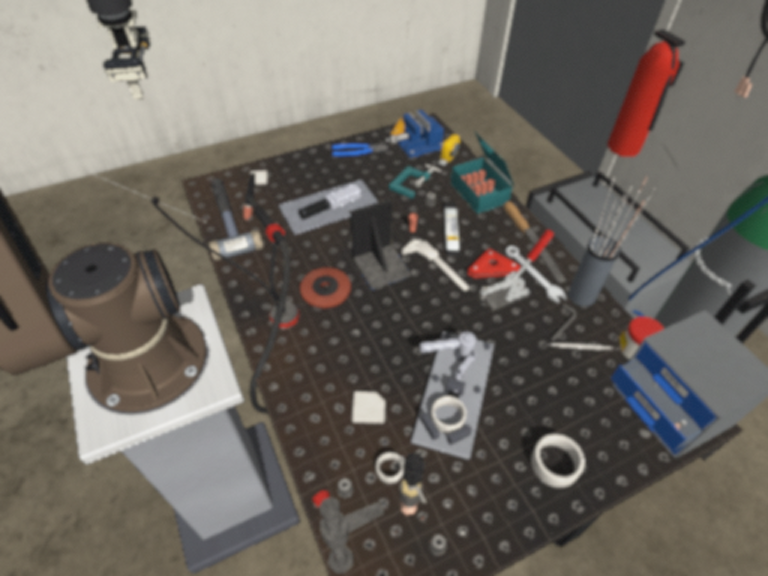

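Top view (768-wide) shows the bar on the grey mat, with its channel end at about (212,258) and black grip at (219,305). The lever hub is at (449,249) and the lever end at (441,285). There are three rings: (497,294) lies in the vee and is middle-sized, so it is the one meant. (557,238) is larger and (514,352) is smaller. The angle plate is at (325,273).

Run:
```python
from h import *
z=np.load("top.npz");W=z["W"];p=z["p"].astype(int);X,Y,Z=W[...,0],W[...,1],W[...,2]
v,u=np.mgrid[:384,:512]
def box(u0,u1,v0,v1): return (u>=u0/1.5)&(u<=u1/1.5)&(v>=v0/1.5)&(v<=v1/1.5)
def rect(n,M):
    P=np.c_[X[M],Y[M]].astype(np.float32); r=cv2.minAreaRect(P); print(n,len(P),np.round(r[0],4),np.round(r[1],4),round(r[2],1),'z',np.round(np.nanpercentile(Z[M],[5,50,95]),4))
    return P
rect("table",box(100,180,260,330)&(Z>-.02))
B=box(190,248,238,345)
rect("mat",B&(Z>-.003)&(Z<.012)&(p.sum(-1)>200))
M=B&(Z>.018); P=rect("bar",M)
g=M&(p.sum(-1)<150); rect("grip",g); rect("chan",M&(p.sum(-1)>300))
C=box(410,535,220,335)
rect("lever",C&(Z>.055)&(Z<.068)); rect("hub",C&(Z>.067))
M=C&(Z>.055)
for a in zip(u[M],v[M],np.round(X[M],3),np.round(Y[M],3),np.round(Z[M],3)): print(*a,end=' | ')
rect("plate",C&(Z>.005)&(Z<.016)&(p.sum(-1)>200))
rect("ring",box(478,513,275,312)&(Z>.03))
s=box(290,352,240,302); rect("stop",s&(Z>.03)); rect("foot",s&(Z>.004))
c=np.concatenate([z["p"][145:235,270:360],z["p"][145:235,120:210]],1); save("c1",c,4)
```

```text
table 2334 [0.5065 0.4652] [0.1887 0.1715] 89.1 z [-0.0047  0.0003  0.0051]
mat 2238 [0.5123 0.282 ] [0.2659 0.1429] 0.5 z [-0.0013  0.0034  0.0088]
bar 416 [0.5161 0.2798] [0.1769 0.0346] 9.0 z [0.0229 0.0285 0.0334]
grip 0 [0. 0.] [0. 0.] 0.0 z nan
chan 268 [0.5191 0.2803] [0.1709 0.0346] 9.0 z [0.0233 0.0285 0.0336]
lever 122 [ 0.5524 -0.2631] [0.0324 0.1093] 79.1 z [0.059  0.0641 0.0675]
hub 57 [ 0.5642 -0.2576] [0.0297 0.089 ] 64.4 z [0.0671 0.07   0.0742]
297 161 0.606 -0.266 0.067 | 298 161 0.607 -0.269 0.065 | 299 161 0.606 -0.273 0.067 | 300 161 0.605 -0.276 0.072 | 296 162 0.602 -0.262 0.071 | 297 162 0.602 -0.265 0.071 | 298 162 0.602 -0.269 0.068 | 299 162 0.601 -0.272 0.072 | 300 162 0.603 -0.276 0.067 | 301 162 0.603 -0.28 0.063 | 295 163 0.599 -0.258 0.068 | 296 163 0.598 -0.261 0.07 | 297 163 0.6 -0.266 0.061 | 298 163 0.597 -0.268 0.075 | 299 163 0.598 -0.272 0.07 | 300 163 0.599 -0.276 0.066 | 301 163 0.598 -0.279 0.069 | 302 163 0.598 -0.282 0.072 | 294 164 0.597 -0.255 0.062 | 295 164 0.596 -0.258 0.067 | 296 164 0.596 -0.262 0.068 | 297 164 0.594 -0.265 0.073 | 2
[... 3652 characters left out ...]
0.511 -0.241 0.066 | 292 188 0.511 -0.245 0.064 | 293 188 0.511 -0.248 0.065 | 294 188 0.511 -0.252 0.063 | 290 189 0.509 -0.238 0.06 | 291 189 0.508 -0.241 0.065 | 292 189 0.508 -0.245 0.063 | 293 189 0.508 -0.248 0.065 | 294 189 0.508 -0.252 0.061 | 291 190 0.504 -0.241 0.064 | 292 190 0.505 -0.245 0.058 | 293 190 0.504 -0.248 0.067 | 291 191 0.501 -0.241 0.063 | 292 191 0.501 -0.245 0.06 | 293 191 0.501 -0.248 0.061 | plate 1636 [ 0.532  -0.3362] [0.3022 0.2817] 88.3 z [0.0058 0.0107 0.0149]
ring 189 [ 0.4828 -0.3824] [0.0835 0.0846] 86.3 z [0.0309 0.0355 0.0402]
stop 329 [0.5431 0.0478] [0.0716 0.1018] 87.6 z [0.0372 0.1045 0.1541]
foot 1090 [0.5564 0.0302] [0.1412 0.1523] 89.0 z [0.0055 0.0144 0.1508]
  return np.nanmean(a, axis, out=out, keepdims=keepdims)
```

View pics/c1.png

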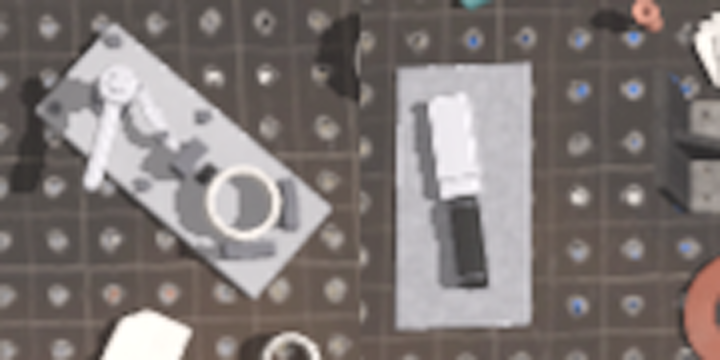

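The crop confirms it: the ring in the vee is at crop (243,202), the lever runs from the hub (118,85) to its end at (92,185), and the bar lies on the mat with the channel end up at (450,100). Next I move above the bar grip.

```bash
python3 -m creep '[0.04,0.0284,0.0106,0,0,0,1,0.04,0.0284,0.0106,0,0,0,1,0.04,0.0284,0.0106,0,0,0,1,0.04,0.0284,0.0106,0,0,0,1,0.04,0.0284,0.0106,0,0,0,1,0.04,0.0284,0.0106,0,0,0,1,0.04,0.0284,0.0106,0,0,0,1,0.04,0.0284,0.0106,0,0,0,1,0.04,0.0284,0.0106,0,0,0,1,0.04,0.0284,0.0106,0,0,0,1,0,0,0,0,0,-10,1,0,0,0,0,0,-10,1]' 60
python3 -m creep '[0,0,0,0,0,-4,1,0,0,0,0,0,0,1]'
python3 - <<'E'
from h import *
p,d,m=grab("wrist"); W=world(d,m); save("w1",p)
np.savez("w1.npz",p=p,W=W)
print(env.get_state()["time"])
Z=W[...,2];X=W[...,0];Y=W[...,1]
M=(Z>.018)&(Z<.04)&(abs(X-.516)<.11)&(abs(Y-.28)<.04)
print(M.sum(),cv2.minAreaRect(np.c_[X[M],Y[M]].astype(np.float32)),np.nanmedian(Z[M]))
E
```

```text
time: 1.6
ee_pos: [0.4867, 0.2749, 0.12]
eef_rot: [[0.995, 0.095, -0.001], [0.095, -0.995, -0.001], [-0.001, 0.001, -1.0]]
wrist_force: [-1.0, 1.1, 0.7]
width: 0.998
gripper_force: 0.0
time: 1.85
ee_pos: [0.4863, 0.2758, 0.1203]
eef_rot: [[0.987, 0.16, -0.0], [0.16, -0.987, -0.0], [-0.001, 0.0, -1.0]]
wrist_force: [-0.3, 0.2, -0.2]
width: 0.998
gripper_force: 0.0
1.9
8056 ((0.5205059051513672, 0.2810806632041931), (0.1599062979221344, 0.03399723768234253), 8.334270477294922) 0.029568344309362005
```

View pics/w1.png

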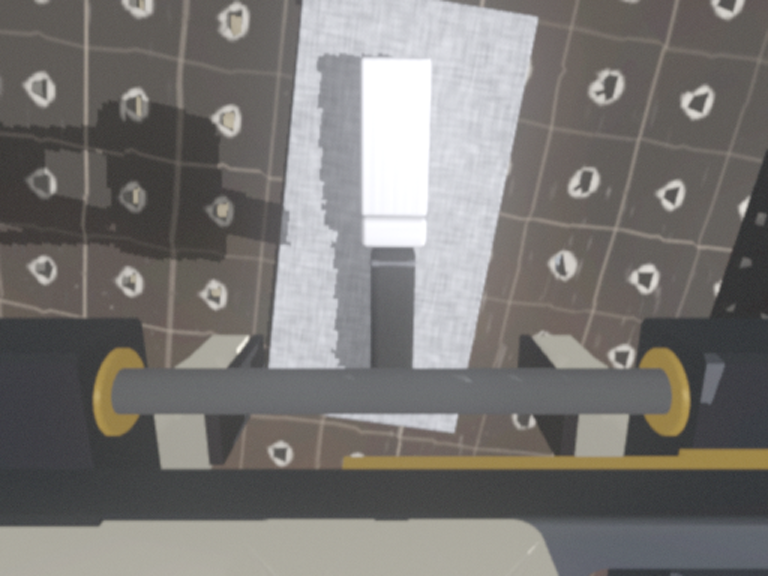

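The wrist view shows the bar centred between the fingers (grip around x=393), aligned within 1°. I descend and grip.

```bash
python3 -m creep '[-0.002,0,0.03,0,0,0.9,1,0,0,0.03,0,0,0,1,0,0,0.03,0,0,0,1,0,0,0.015,0,0,0,1,0,0,0.009,0,0,0,1,0,0,0,0,0,0,1,0,0,0,0,0,0,-1,0,0,0,0,0,0,-1,0,0,0,0,0,0,-1,0,0,0,0,0,0,-1,0,0,0,0,0,0,-1,0,0,0,0,0,0,-1]' 60
```

```text
time: 3.4
ee_pos: [0.4845, 0.2757, 0.0065]
eef_rot: [[0.989, 0.145, -0.0], [0.145, -0.989, -0.0], [-0.0, 0.0, -1.0]]
wrist_force: [0.1, -0.2, -1.0]
width: 0.38
gripper_force: 0.0
```

```bash
python3 -m creep '[0,0,0,0,0,0,-1,0,0,0,0,0,0,-1,0,0,0,0,0,0,-1]' 60
```

```text
time: 3.78
ee_pos: [0.4844, 0.2755, 0.0065]
eef_rot: [[0.989, 0.145, -0.0], [0.145, -0.989, -0.0], [-0.0, 0.0, -1.0]]
wrist_force: [0.3, -0.6, 0.4]
width: 0.269
gripper_force: 60.0
```

```bash
python3 -m creep '[0,0,-0.03,0,0,0,-1,0,0,-0.03,0,0,0,-1,0,0,-0.03,0,0,0,-1,0,0,-0.03,0,0,0,-1,0,0,-0.03,0,0,0,-1,0,0,-0.03,0,0,0,-1,0,0,-0.03,0,0,0,-1]' 60
python3 -m creep '[-0.0092,0.0356,0,0,0,0,-1,-0.0092,0.0356,0,0,0,0,-1,-0.0092,0.0356,0,0,0,0,-1,-0.0092,0.0356,0,0,0,0,-1,-0.0092,0.0356,0,0,0,0,-1,-0.0092,0.0356,0,0,0,0,-1,-0.0092,0.0356,0,0,0,0,-1,-0.0092,0.0356,0,0,0,0,-1,-0.0092,0.0356,0,0,0,0,-1,-0.0092,0.0356,0,0,0,0,-1,-0.0092,0.0356,0,0,0,0,-1,-0.0092,0.0356,0,0,0,0,-1]' 60
python3 -m creep '[0,0,0.02,0,0,8,-1,0,0,0.03,0,0,8,-1,0,0,0.03,0,0,8,-1,0,0,0,0,0,0,-1,0,0,0,0,0,0,-1]' 60
python3 - <<'E'
from h import *
s=env.get_state()
p,d,m=grab("wrist"); W=world(d,m); save("w2",p); np.savez("w2.npz",p=p,W=W)
R=s["eef_rot"];T=(W-s["ee_pos"])@R; Z=W[...,2]
v,u=np.mgrid[:384,:512]
def rect(n,M):
    r=cv2.minAreaRect(np.c_[W[...,0][M],W[...,1][M]].astype(np.float32));print(n,M.sum(),np.round(r[0],4),np.round(r[1],4),round(r[2],2),'z',np.nanmedian(Z[M]).round(4))
rect("bar(held)",(Z>.135)&(Z<.17)&(T[...,0]>.03)&(T[...,0]<.13)&(abs(T[...,1])<.03))
L=(Z>.055)&(Z<.0665)&(W[...,0]<.57)&(W[...,0]>.48)&(abs(W[...,1]+.25)<.04)
rect("lever",L)
H=(Z>.05)&(Z<.08)&(abs(W[...,0]-.59)<.03)&(abs(W[...,1]+.27)<.03)
rect("hub",H)
x,y=W[...,0][L],W[...,1][L]; print(np.polyfit(x,y,1))
E
```

```text
time: 4.65
ee_pos: [0.4837, 0.2754, 0.2166]
eef_rot: [[0.989, 0.145, -0.002], [0.145, -0.989, -0.001], [-0.002, 0.0, -1.0]]
wrist_force: [0.2, 0.1, -4.4]
width: 0.269
gripper_force: 60.0
time: 6.15
ee_pos: [0.4361, -0.1638, 0.2159]
eef_rot: [[0.989, 0.145, -0.001], [0.145, -0.989, 0.001], [-0.001, -0.001, -1.0]]
wrist_force: [0.5, 0.4, -4.7]
width: 0.268
gripper_force: 60.0
time: 6.78
ee_pos: [0.4377, -0.163, 0.1374]
eef_rot: [[0.964, -0.267, 0.001], [-0.267, -0.964, -0.0], [0.001, 0.0, -1.0]]
wrist_force: [0.1, 0.3, -3.3]
width: 0.266
gripper_force: 60.0
bar(held) 15933 [ 0.5032 -0.1808] [0.0343 0.0758] 74.49 z 0.1604
lever 1959 [ 0.5241 -0.2523] [0.0146 0.0549] 72.86 z 0.0644
hub 0 [0. 0.] [0. 0.] 0.0 z nan
[-0.28074835 -0.10398554]
  return np.nanmean(a, axis, out=out, keepdims=keepdims)
```

View pics/w2.png

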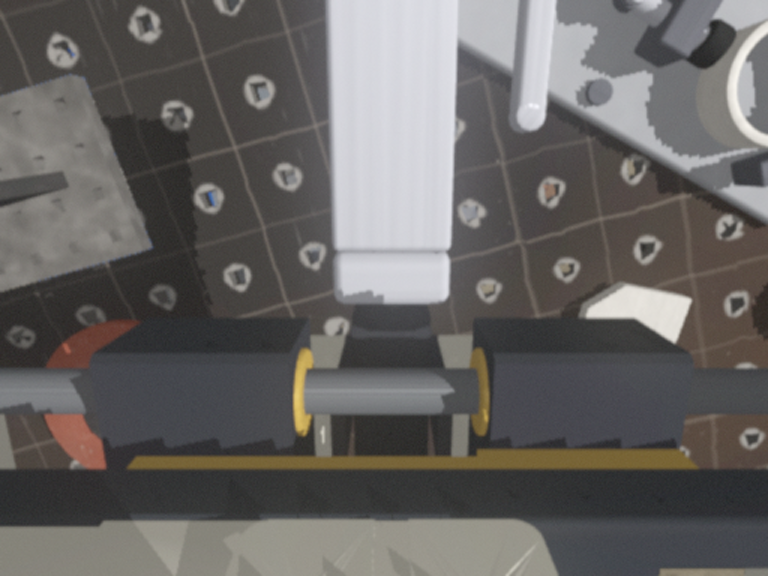

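The wrist view shows the lever (end at 530,115) parallel to the held bar, about 62 mm to its right in tool y. The angles match to 0.2°. I move over it and lower in steps.

```bash
python3 -m creep '[0.007,0.0155,0,0,0,0,-1,0.007,0.0155,0,0,0,0,-1,0.007,0.0155,0,0,0,0,-1,0.0063,0.0155,0,0,0,0,-1,0,0,0.02,0,0,0,-1,0,0,0.02,0,0,0,-1,0,0,0.015,0,0,0,-1,0,0,0.01,0,0,0,-1,0,0,0.007,0,0,0,-1,0,0,0.006,0,0,0,-1,0,0,0,0,0,0,-1]' 60
python3 -m creep '[0,0,0.004,0,0,0,-1,0,0,0.004,0,0,0,-1,0,0,0,0,0,0,-1]' 60
```

```text
time: 8.2
ee_pos: [0.4466, -0.23, 0.0584]
eef_rot: [[0.963, -0.27, -0.0], [-0.27, -0.963, 0.0], [-0.0, 0.0, -1.0]]
wrist_force: [-0.3, -0.0, -3.9]
width: 0.268
gripper_force: 60.0
time: 8.57
ee_pos: [0.4465, -0.23, 0.0503]
eef_rot: [[0.963, -0.27, -0.001], [-0.27, -0.963, 0.0], [-0.001, 0.0, -1.0]]
wrist_force: [0.7, 0.3, -3.8]
width: 0.27
gripper_force: 60.0
```

Run:
```python
from h import *
for n in("side","top"):
    p,d,m=grab(n)
    c=p[195:315,240:360] if n=="side" else p[130:250,240:360]
    save("s3"+n,c,4.8)
a=[cv2.imread(f"pics/s3{n}.png") for n in("top","side")]
cv2.imwrite("pics/s3.png",cv2.resize(np.concatenate(a,1),(800,400)))
```

```text
(no output)
```

View pics/s3.png

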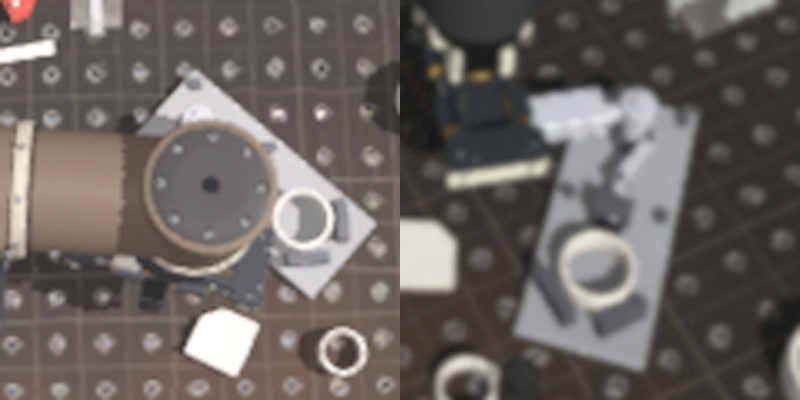

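The bar is seated over the lever up to near the hub without contact force. Now I swing clockwise about the pivot (r about 149 mm, 5° per row), with the bar yaw leading slightly.

```bash
python3 -m creep '[0.0006,-0.013,0,0,0,7,-1,0.0001,-0.013,0,0,0,7,-1,-0.0003,-0.013,0,0,0,5,-1,-0.0003,-0.013,0,0,0,5,-1]' 60
python3 -m creep '[-0.0003,-0.013,0,0,0,5,-1,-0.0003,-0.013,0,0,0,5,-1,-0.0003,-0.013,0,0,0,5,-1,-0.0003,-0.013,0,0,0,5,-1]' 60
python3 -c "
from h import *
s=env.get_state();r=s['ee_pos'][:2]-[.59,-.27];print(np.hypot(*r),np.degrees(np.arctan2(r[1],r[0]))-180,np.degrees(np.arctan2(s['eef_rot'][1,0],s['eef_rot'][0,0])),s['ft_torque'])"
```

```text
time: 9.18
ee_pos: [0.469, -0.1844, 0.0509]
eef_rot: [[0.768, -0.641, -0.001], [-0.641, -0.768, -0.002], [0.001, 0.002, -1.0]]
wrist_force: [-1.0, -13.0, -3.9]
width: 0.27
gripper_force: 60.1
time: 9.68
ee_pos: [0.5053, -0.149, 0.0507]
eef_rot: [[0.502, -0.865, -0.002], [-0.865, -0.502, -0.002], [0.001, 0.003, -1.0]]
wrist_force: [-1.2, -13.9, -3.9]
width: 0.269
gripper_force: 60.0
0.14769251989966448 -55.02164475869847 -59.84156332280516 [-5.19721179  0.6234653  -0.02318504]
```

```bash
python3 -m creep '[-0.0003,-0.013,0,0,0,5,-1,-0.0003,-0.013,0,0,0,5,-1,-0.0003,-0.013,0,0,0,5,-1]' 60
python3 -m creep '[-0.0003,-0.013,0,0,0,5,-1,0,0,0,0,0,0,-1,0,0,0,0,0,0,-1]' 60
python3 - <<'E'
from h import *
s=env.get_state();r=s['ee_pos'][:2]-[.59,-.27];print(np.hypot(*r),np.degrees(np.arctan2(r[1],r[0]))-180,np.degrees(np.arctan2(s['eef_rot'][1,0],s['eef_rot'][0,0])),s['ft_torque'])
for n in("side","wrist"):
    p,d,m=grab(n); np.savez(n+"4.npz",p=p,d=d,W=world(d,m)); 
    c=p[195:315,240:360] if n=="side" else p[:,64:448]
    cv2.imwrite(f"pics/s4{n}.png",cv2.resize(c[...,::-1],(400,400)))
a=[cv2.imread(f"pics/s4{n}.png") for n in("side","wrist")]
cv2.imwrite("pics/s4.png",np.concatenate(a,1))
E
```

```text
time: 10.05
ee_pos: [0.5403, -0.1309, 0.0506]
eef_rot: [[0.261, -0.965, -0.002], [-0.965, -0.261, -0.001], [0.001, 0.002, -1.0]]
wrist_force: [-1.7, -5.6, -3.6]
width: 0.262
gripper_force: 60.0
time: 10.42
ee_pos: [0.5551, -0.126, 0.0511]
eef_rot: [[0.182, -0.983, 0.003], [-0.983, -0.182, -0.0], [0.001, -0.003, -1.0]]
wrist_force: [6.0, -0.6, -5.4]
width: 0.268
gripper_force: 60.1
0.1481560467777216 -76.36211435442081 -79.48907473081518 [ 0.0752034  -2.05256858  0.6424967 ]
```

View pics/s4.png

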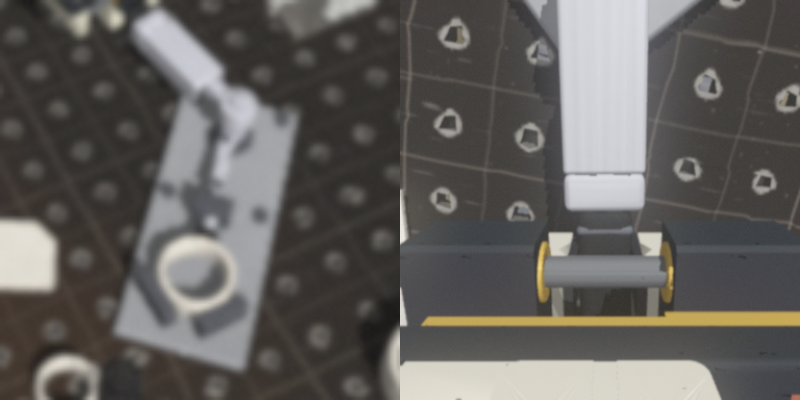

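The lever has gone past the dead point: the force has reversed and the lever now pulls on the bar. I follow a little further so the bar doesn't hold it back.

```bash
python3 -m creep '[0,-0.005,0,0,0,1,-1,0,0,0,0,0,0,-1,0,0,0,0,0,0,-1]' 60
python3 -m creep '[0,-0.004,0,0,0,1,-1,0,0,0,0,0,0,-1,0,0,0,0,0,0,-1]' 60
python3 -c "
from h import *
s=env.get_state();print(s['ft_torque'])"
```

```text
time: 10.9
ee_pos: [0.5582, -0.1252, 0.0506]
eef_rot: [[0.162, -0.987, -0.0], [-0.987, -0.162, 0.0], [-0.0, 0.0, -1.0]]
wrist_force: [1.4, 0.8, -3.2]
width: 0.269
gripper_force: 60.0
time: 11.28
ee_pos: [0.562, -0.1247, 0.0503]
eef_rot: [[0.145, -0.989, -0.001], [-0.989, -0.145, 0.0], [-0.0, 0.001, -1.0]]
wrist_force: [0.1, 0.1, -4.1]
width: 0.267
gripper_force: 60.0
[ 0.14912325 -0.06086158 -0.02188373]
```

```bash
python3 -m creep '[0,-0.004,0,0,0,1,-1,0,0,0,0,0,0,-1]' 60
python3 -m creep '[0,-0.003,0,0,0,1,-1,0,0,0,0,0,0,-1]' 60
python3 - <<'E'
from h import *
s=env.get_state();print(s['ft_torque'])
E
```

```text
time: 11.52
ee_pos: [0.5668, -0.124, 0.0506]
eef_rot: [[0.127, -0.992, 0.0], [-0.992, -0.127, -0.0], [0.0, -0.0, -1.0]]
wrist_force: [-0.0, -0.0, -4.6]
width: 0.265
gripper_force: 60.0
time: 11.78
ee_pos: [0.5688, -0.1238, 0.0503]
eef_rot: [[0.109, -0.994, -0.001], [-0.994, -0.109, -0.0], [-0.0, 0.001, -1.0]]
wrist_force: [-2.9, -0.1, -2.4]
width: 0.27
gripper_force: 60.0
[-0.09682808  0.71934477 -0.12820861]
```

```bash
python3 -m creep '[0,-0.003,0,0,0,0.5,-1,0,0,0,0,0,0,-1]' 60
python3 -m creep '[0,-0.002,0,0,0,0,-1,0,0,0,0,0,0,-1]' 60
```

```text
time: 12.02
ee_pos: [0.5699, -0.1238, 0.0499]
eef_rot: [[0.1, -0.995, -0.005], [-0.995, -0.1, -0.0], [-0.0, 0.005, -1.0]]
wrist_force: [-7.1, -1.9, -0.0]
width: 0.27
gripper_force: 60.1
time: 12.28
ee_pos: [0.5702, -0.1238, 0.0497]
eef_rot: [[0.099, -0.995, -0.008], [-0.995, -0.099, -0.0], [-0.0, 0.008, -1.0]]
wrist_force: [-10.9, -0.2, 2.7]
width: 0.271
gripper_force: 60.2
```

The lever is hard against its stop. I back off to the middle of the play and lift.

```bash
python3 -m creep '[0,0.011,0,0,0,-2.5,-1,0,0,0,0,0,0,-1,0,0,0,0,0,0,-1]' 60
python3 -c "
from h import *
s=env.get_state();print(s['ft_torque'])"
```

```text
time: 12.65
ee_pos: [0.5644, -0.1241, 0.0509]
eef_rot: [[0.144, -0.99, 0.001], [-0.99, -0.144, 0.0], [0.0, -0.001, -1.0]]
wrist_force: [0.9, -0.1, -4.5]
width: 0.273
gripper_force: 60.0
[ 0.22572953  0.02082527 -0.03504443]
```

```bash
python3 -m creep '[0,0,-0.008,0,0,0,-1,0,0,-0.008,0,0,0,-1,0,0,-0.01,0,0,0,-1]' 60
python3 -m creep '[0,0,-0.025,0,0,0,-1,0,0,-0.03,0,0,0,-1,0,0,-0.03,0,0,0,-1,0,0,-0.03,0,0,0,-1,0,0,-0.03,0,0,0,-1,0,0,-0.03,0,0,0,-1,0,0,0,0,0,0,-1]' 60
python3 - <<'E'
from h import *
s=env.get_state()
p,d,m=grab("wrist");W=world(d,m);T=(W-s["ee_pos"])@s["eef_rot"];X,Y,Z=W[...,0],W[...,1],W[...,2]
M=(abs(T[...,2])<.05)&(T[...,0]>.045)&(T[...,0]<.13)&(abs(T[...,1])<.03)
r=cv2.minAreaRect(np.c_[T[...,0][M],T[...,1][M]].astype(np.float32));print("bar in tool",r,np.nanmedian(T[...,2][M]))
save("w5",p,1.0)
a=cv2.imread("pics/w5.png")
p,d,m=grab("side"); c=cv2.resize(p[195:315,240:360][...,::-1],(384,384))
p,d,m=grab("top"); W=world(d,m);X,Y,Z=W[...,0],W[...,1],W[...,2];c2=cv2.resize(p[130:250,240:360][...,::-1],(384,384))
cv2.imwrite("pics/s5.png",cv2.resize(np.concatenate([a[:,64:448],c],1),(800,400)))
cv2.imwrite("pics/s5t.png",c2)
M=(Z>.055)&(Z<.0665)&(Y>-.245)&(abs(X-.575)<.05); print(M.sum())
if M.sum()>10: print(cv2.minAreaRect(np.c_[X[M],Y[M]].astype(np.float32)))
E
```

```text
time: 13.02
ee_pos: [0.5636, -0.1242, 0.0774]
eef_rot: [[0.145, -0.989, 0.0], [-0.989, -0.145, -0.0], [0.0, -0.0, -1.0]]
wrist_force: [-0.2, -0.2, -4.9]
width: 0.267
gripper_force: 60.0
time: 13.9
ee_pos: [0.5647, -0.1243, 0.2548]
eef_rot: [[0.145, -0.989, 0.006], [-0.989, -0.145, 0.0], [0.001, -0.006, -1.0]]
wrist_force: [-0.5, -0.2, -5.3]
width: 0.265
gripper_force: 60.0
bar in tool ((0.07561971247196198, 0.0009907986968755722), (0.06122952327132225, 0.034208476543426514), 0.065059594810009) -0.023022143410367665
97
((0.5587610006332397, -0.08403535187244415), (0.3204377591609955, 0.0670807734131813), 89.36650848388672)
```

View pics/s5.png

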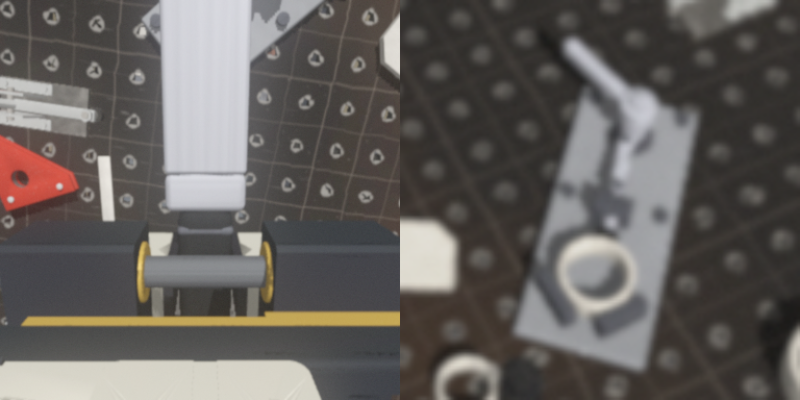

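The lever stays home by itself and the ring sits in both vee faces, pressed by the nose (side crop 597,272). The bar is aligned in the hand. I carry it back over the angle plate.

```bash
python3 -m creep '[-0.0407,0.0021,0,0,0,0,-1,-0.0407,0.0021,0,0,0,0,-1,-0.0407,0.0021,0,0,0,0,-1,-0.0407,0.0021,0,0,0,0,-1,-0.0407,0.0021,0,0,0,0,-1,-0.0407,0.0021,0,0,0,0,-1,-0.0407,0.0021,0,0,0,0,-1,-0.0407,0.0021,0,0,0,0,-1,-0.0407,0.0021,0,0,0,0,-1,-0.0407,0.0021,0,0,0,0,-1,0,0,0,0,0,-9,-1,0,0,0,0,0,-9,-1]' 60
python3 -m creep '[0,0,0,0,0,-9,-1,0,0,0,0,0,-9,-1,0,0,0,0,0,-9,-1,0,0,0,0,0,-9,-1,0,0,0,0,0,-9,-1,0,0,0,0,0,-9,-1,0,0,0,0,0,-9,-1,0,0,0,0,0,-9,-1,0,0,0,0,0,0,-1,0,0,0,0,0,0,-1]' 60
```

```text
time: 15.55
ee_pos: [0.4828, 0.2757, 0.2498]
eef_rot: [[0.449, -0.893, -0.002], [-0.893, -0.449, -0.002], [0.001, 0.003, -1.0]]
wrist_force: [0.4, 0.2, -4.1]
width: 0.271
gripper_force: 60.0
time: 16.8
ee_pos: [0.4834, 0.2752, 0.2508]
eef_rot: [[0.99, 0.141, -0.001], [0.141, -0.99, -0.001], [-0.001, 0.001, -1.0]]
wrist_force: [0.4, -0.2, -4.8]
width: 0.271
gripper_force: 60.0
```

Pose matches the pick; I lower to just above the mat (pick height was 0.0065).

```bash
python3 -m creep '[0,0,0.04,0,0,0,-1,0,0,0.04,0,0,0,-1,0,0,0.04,0,0,0,-1,0,0,0.04,0,0,0,-1,0,0,0.03,0,0,0,-1,0,0,0.02,0,0,0,-1,0,0,0.015,0,0,0,-1,0,0,0.01,0,0,0,-1,0,0,0.005,0,0,0,-1,0,0,0,0,0,0,-1]' 60
python3 -m creep '[0,0,0.0025,0,0,0,-1,0,0,0,0,0,0,-1]' 60
```

```text
time: 18.05
ee_pos: [0.4838, 0.2755, 0.0117]
eef_rot: [[0.989, 0.145, 0.0], [0.145, -0.989, 0.0], [0.0, -0.0, -1.0]]
wrist_force: [0.1, 1.1, -3.5]
width: 0.27
gripper_force: 60.0
time: 18.3
ee_pos: [0.4838, 0.2756, 0.0094]
eef_rot: [[0.989, 0.145, 0.0], [0.145, -0.989, 0.0], [0.0, -0.0, -1.0]]
wrist_force: [0.1, 0.1, -3.7]
width: 0.268
gripper_force: 60.0
```

```bash
python3 -m creep '[0,0,0.002,0,0,0,-1,0,0,0.001,0,0,0,-1,0,0,0,0,0,0,-1]' 60
python3 -c "
from h import *
print(env.get_state()['ft_torque'])"
```

```text
time: 18.68
ee_pos: [0.4837, 0.2755, 0.0065]
eef_rot: [[0.989, 0.145, 0.0], [0.145, -0.989, 0.0], [0.0, -0.0, -1.0]]
wrist_force: [-2.6, -0.9, 2.4]
width: 0.271
gripper_force: 60.0
[-0.34978571  0.86994288  0.01032492]
```

The bar is resting on the mat. Release and retreat straight up.

```bash
python3 -m creep '[0,0,0,0,0,0,0,0,0,0,0,0,0,0.5,0,0,0,0,0,0,1,0,0,0,0,0,0,1,0,0,0,0,0,0,1,0,0,0,0,0,0,1]' 
python3 -m creep '[0,0,-0.01,0,0,0,1,0,0,-0.02,0,0,0,1,0,0,-0.04,0,0,0,1,0,0,-0.05,0,0,0,1,0,0,-0.05,0,0,0,1,0,0,-0.04,0,0,0,1,-0.04,0,0,0,0,0,1,-0.04,0,0,0,0,0,1,0,0,0,0,0,0,1,0,0,0,0,0,0,1]'
python3 - <<'E'
from h import *
p,d,m=grab("wrist");a=p[:,64:448]
q,d,m=grab("top");W=world(d,m);X,Y,Z=W[...,0],W[...,1],W[...,2]
b=cv2.resize(q[140:230,265:355],(384,384))
v,u=np.mgrid[:384,:512]
def rect(n,M):
    r=cv2.minAreaRect(np.c_[X[M],Y[M]].astype(np.float32));print(n,M.sum(),r,np.nanmedian(Z[M]))
rect("lever",(Z>.055)&(Z<.0665)&(X>.54)&(X<.60)&(Y>-.245)&(Y<-.16))
M=(Z>.03)&(Z<.043)&(np.hypot(X-.483,Y+.382)<.042);rect("ring",M)
save("fin",np.concatenate([a,b],1),1.04)
E
```

```text
time: 19.42
ee_pos: [0.4837, 0.2754, 0.006]
eef_rot: [[0.989, 0.145, -0.0], [0.145, -0.989, -0.0], [-0.0, 0.0, -1.0]]
wrist_force: [-0.8, 0.0, -0.1]
width: 0.888
gripper_force: 0.0
time: 20.68
ee_pos: [0.4048, 0.2641, 0.217]
eef_rot: [[0.989, 0.146, 0.001], [0.146, -0.989, 0.001], [0.001, -0.001, -1.0]]
wrist_force: [-0.3, 0.5, 0.4]
width: 0.999
gripper_force: 0.0
lever 66 ((0.5779311060905457, -0.21247701346874237), (0.01454896479845047, 0.06660924851894379), 12.09156608581543) 0.06261749962764751
ring 161 ((0.48107126355171204, -0.3884105682373047), (0.07831140607595444, 0.07124503701925278), 5.582719326019287) 0.03554231361195437
```

View pics/fin.png

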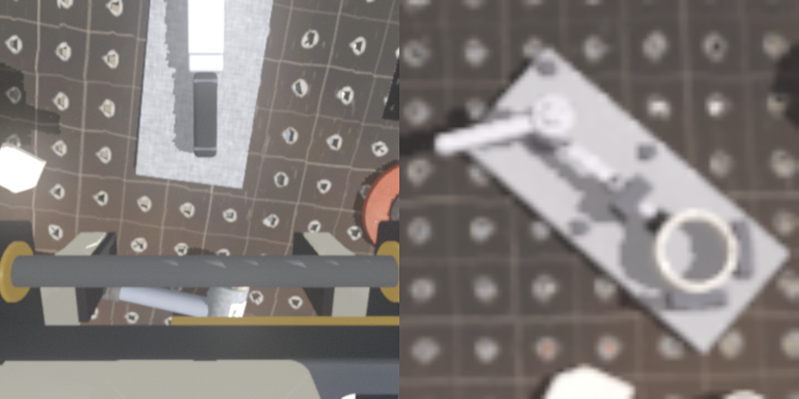

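The bar lies on the mat, open side down (205,110). The lever has turned about 62° to its stop (435,145), and the ring is pressed in the vee (697,250).

```bash
python3 -c "
from bench import env
print(env.hand_in())"
```

```text
the job is handed in; nothing more can be done
None
```

I threw the clamp lever home with the bar, so the ring is held in the vee, laid the bar back on the mat open side down, let go, and handed the job in at about 21 s; the verdict was not shown.

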